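# Pattern board from its hook to the bench block

## Robot

A 6-joint arm with a two-finger parallel gripper is mounted at the origin on the work surface. World frame = base frame: x ahead of the robot, y to its left, z up, the work surface at z = 0. Lengths are in m, angles in rad, forces in N, time in s.
With the tool pointing down it reaches from about 0.425 to 0.95 m from the base axis. Payload 3.5 kg.
Tool frame: the origin (TCP) lies midway between the tips of the shut fingers; the grasp point (between the pads) lies 19 mm behind it (ctrl.pinch_z is the distance from the TCP to the grasp point, in m); z points along the fingers, y is the line along which they close (so a half turn about z gives the same grasp; the last joint's range is limited). The gripper opens to 85 mm and grips with 20 to 120 N. Pads are 22 mm wide; open, the fingers measure 114 mm over their backs; the gripper's body (76 mm by 85 mm) begins 54 mm behind the grasp point. The pads swing forward as they close: fully open they stand 13 mm farther back than shut.
Start: joints at [-1.441, 0.286, 1.577, -0, 1.279, -0.15], TCP at [0.186, -0.649, 0.231] pointing down, gripper open.
Joint ranges: [-2.77, 2.77], [-0.9, 2.22], [0.21, 2.48], [-1.53, 4.67], [0.24, 2.81], [-2.84, 2.84]. Speed limits (rad/s): [2.79, 2.79, 3.14, 3.14, 3.14, 3.14].

## Interface

Orientations are given as a unit quaternion [x, y, z, w].
In Python, from plant import get_state, viewer, sign_off, ctrl gives the robot as it stands. The module is installed in compiled form; this text tells all that it offers.
- The arm moves only by the shell command python3 -m handwheel 'ROWS' [FORCE]. ROWS is JSON, a list that holds one entry, the list of rows, each a list of 5 numbers: the finger opening in m, from 0 to 0.0854, then the shift along the tool's x, y, z in m, then the turn about the tool's z in degrees. In form: [[[claw, x, y, z, spin], ...]]. A call has 1 to 12 rows; each row shifts and turns the commanded pose from where the row before left it, along the tool's axes as they then stand; what a row does not reach is not made up. A row lasts 1/12 s, in which the tool goes at most 41.7 mm and 7.16 degrees, less where a joint would pass 70% of its speed; a pose out of reach is approached as far as the arm can. A call is refused whole if a number of a shift passes 0.0417 or a number of a turn 7.16, either way. A call with a gripper value outside its range is refused whole. The fingers move at their own pace and stop on an object; FORCE is the grip in N (left out, the last holds). Time passes only in rows, so rows that do not move let the fingers close. It gives the time, the measured TCP pose, the force, the opening and the grip force at its end, in the units of the state.
- get_state(): the state, without advancing time (a new reading comes with each control period).
- viewer.read_camera(name): name is "scene" or "side" or "wrist"; returns the picture (384x512x3 uint8, blue, green, red); there is no depth.
- viewer.camera_params(name): a dict with "fov_y" (degrees; the focal length in pixels is half the picture's height over the tangent of half this angle, whatever the lens; pixels are square), "cx", "cy" (the principal point, pixels), "k1" (the pictures are not rectified: a ray, as slopes to the right and down, at radius r is drawn at 1 + k1 r^2 times it, then the intrinsics apply), "xyz" and "attitude" of the camera in the world; the wrist camera has in their place "hand_eye" (4x4, takes a point from camera to tool coordinates, whose origin is the TCP and whose axes are the flange's). Camera axes: x right, y up, looking along -z (the intrinsics and any distortion apply to the point x, -y, -z); pixel columns grow to the right and rows downward; lengths in m; the calibration is good to about 2 mm. A picture is of the moment at which its call begins: read the wrist's pose just before it. camera_params takes no time and is no camera call.
- sign_off(): hands the job in; it is judged then, once.
Trained networks look in the newest picture that a camera, given by its name, has taken for a name from the list of things; names that differ only in an ending like _2 or _b are one class to them, and where a whole thing is asked for, a point or a joint stands for the part that bears it (a point fixed in the world has none). Each returns a list of dicts, best first, with "confidence" (0 to 1); they miss things now and then, are a little off and sometimes report something else, mostly with a low value. They report only what shows in the picture. A call takes as long as a camera call. They do not tell look-alikes from the thing itself.
- viewer.look_for(camera, name): "extent" ([left, top, width, height] as shares, 0 to 1, of the picture: columns of its width, rows of its height, round what is visible of it).
- viewer.outline_of(camera, name): "mask" (384x512 bool, what is visible of it) and "extent" ([left, top, width, height] as shares, 0 to 1, of the picture: columns of its width, rows of its height, round what is visible of it).
- viewer.pinpoint(camera, name): "xy" ([column, row] as shares, 0 to 1, of the picture: columns of its width, rows of its height: a listed point, or the origin of a listed thing).
The state is a dict: "time": time; "qpos": joint angles; "dq": joint speeds; "joint_efforts": joint torques, N m; "eef_pos": TCP position; "tcp_rot": TCP orientation; "contact_force": force on the tool from outside, world axes, zero at the start; "wrist_torque": the same for the moment, N m; "opening": opening from 0.0 (shut) to 1.0 (fully open); "finger_force": force on a finger pad.
Only numpy, scipy, OpenCV 4.12 (cv2) and the standard library are available. Lean on these libraries where they do the work, as an engineer would, in place of code of your own. Each camera call takes 0.05 s, during which the arm holds its last target. There are 200 camera calls.

## Task

Take the widest of the three hanging plywood pattern boards up and off its hook and stand it upright on its bottom edge in the slot of the wooden block. Keep hold of it until it is all the way down in the slot, then let go. Leave the other two boards hanging and everything else on the bench where it is.

Things in the scene. Friction and masses are not known exactly. Their poses are not given: they have to be found in the camera images.
- wide_board: The board to move: plywood, 12 mm thick (x), the widest: a rectangle 120 wide (y) x 100 high, topped by a solid tab 44 wide, from z = 100 to 140 mm, that can be pinched from above. Origin: middle of the bottom edge; z up towards the tab. It hangs by a hole 24 wide x 36 high (z = 64 to 100 mm, y = 0). About 110 g.
- narrow_board: Pattern board, same plywood, tab and hole but a rectangle only 50 wide; stays hanging. Origin as for the wide board.
- taper_board: Pattern board, same plywood, tab and hole, 76 wide at the hole and narrowing downwards to about 45; stays hanging. Origin as for the wide board.
- hook_rack: Fixed rack; origin on the table under the front (-x) face of a batten (22 x 400 mm, top 143 high). Hooks at y = -140, 0, 140 mm: 8 mm rods along -x, axis 131 high, level to x = -52, then turned up to a tip at x = -61, 145 high. Boards hang at x = -32, bottoms 35 high, faces square to x. To free one raise it 11 to 27 mm, then draw it 36 mm or more along -x. Foot: x -40 to 70, 18 high.
- block: Fixed wooden block 100 (x) x 190 (y) x 37 high with one slot in its top. Origin: centre of its underside.
- slot (a point): Centre of the slot's floor, 12 mm above the table, axes as the block's. The slot is closed at its ends: 146 long (y) x 22 wide (x) x 25 deep.
- cone_tall: Bystander: dark steel cone former, 60 across the foot, 140 high. Origin: centre of its underside.
- cone_short: Bystander: dark steel cone former, 60 across the foot, 110 high. Origin: centre of its underside.
- tin: Bystander: flat round tin, 64 across, 24 high. Origin: centre of its underside.
- chalk: Bystander: lump of chalk 36 x 30 x 24 high. Origin: centre of its underside.
- offcut: Bystander: flat wood offcut 100 x 50 x 16 high. Origin: centre of its underside.
- jar: Bystander: glass jar, 60 across, 75 high. Origin: centre of its underside.
Mind the look-alikes: they are no part of the job. What is shaped like the wide_board but purple is not meant.

How it is judged:
On the way, in this order (a step that is already met when the one before it is completed fails the run):
1. the wide board is held by the fingers, off its hook and clear of the rack (distance of wide_board from where it was at the start of the episode above 0.045 m and contact force between wide_board and the fingers above 0.3 N and contact force between wide_board and hook_rack below 0.05 N), for 0.1 s.
2. still held by the fingers, the wide board is lowered into the slot to within 12 mm of its floor (x of wide_board in the frame of slot between -0.009 and 0.009 m and y of wide_board in the frame of slot between -0.02 and 0.02 m and z of wide_board in the frame of slot below 0.012 m and contact force between wide_board and the fingers above 0.3 N), for 0.1 s.
At the end, for the whole second after the job is handed in: The wide board rests released in the slot, tab up: bottom within 4 mm of the slot floor, within 9 mm of centre across and 20 mm along the slot, leaning under 0.12 rad. The other two boards still hang, and all bystanders stand, within 30 mm of where they began (x of wide_board in the frame of slot between -0.009 and 0.009 m and y of wide_board in the frame of slot between -0.02 and 0.02 m and z of wide_board in the frame of slot below 0.004 m and angle between wide_board's own z axis and vertical below 0.12 rad and linear speed of wide_board below 0.02 m/s and distance of each of narrow_board, taper_board, cone_tall, cone_short, tin, chalk, offcut, jar from where it was at the start of the episode below 0.03 m); the robot touches nothing.
It fails at once if another board is knocked off its hook or more than 60 mm from its place (distance of any of narrow_board, taper_board from where it was at the start of the episode above 0.06 m).
It fails at once if a bystander (cones, tin, chalk, offcut, jar) is moved more than 40 mm or a cone or the jar is tipped over (distance of any of cone_tall, cone_short, tin, chalk, offcut, jar from where it was at the start of the episode above 0.04 m or angle between any of cone_tall, cone_short, jar's own z axis and vertical above 0.6 rad).
It also fails if it takes over 48 s, if anything falls off the work surface, if the arm or the gripper's body presses on something with over 40 N, if the wrist force passes 120 N, or if a joint passes its speed limit or range.

## Working session

There is one attempt and no reset: what is moved stays moved. The work goes in short steps, Python scripts to look and compute and a shell command to move; the robot and the scene stay as the last step left them, time stands still between calls to the robot, and variables do not carry over. Pictures are saved under pics/ and viewed, at most 10 in all, crops included, and the job is handed in when it is done.

```bash
mkdir -p pics; cat > h.py <<'E'
import numpy as np, cv2
from scipy.spatial.transform import Rotation as R
from plant import get_state, viewer, ctrl
def cam(name):
    p=viewer.camera_params(name)
    if 'hand_eye' in p:
        s=get_state(); T=np.eye(4); T[:3,:3]=R.from_quat(s['tcp_rot']).as_matrix(); T[:3,3]=s['eef_pos']
        M=T@np.array(p['hand_eye'])
    else:
        M=np.eye(4); a=np.array(p['attitude'])
        M[:3,:3]=R.from_quat(a).as_matrix() if a.size==4 else a; M[:3,3]=p['xyz']
    f=192/np.tan(np.radians(p['fov_y'])/2)
    return dict(M=M,f=f,cx=p['cx'],cy=p['cy'],k1=p['k1'])
def proj(c,P):
    q=(np.atleast_2d(P)-c['M'][:3,3])@c['M'][:3,:3]
    u=np.stack([q[:,0],-q[:,1]],1)/(-q[:,2:3])
    u=u*(1+c['k1']*(u**2).sum(1,keepdims=True))
    return u*c['f']+[c['cx'],c['cy']]
def ray(c,px):
    d=(np.array(px,float)-[c['cx'],c['cy']])/c['f']; u=d.copy()
    for _ in range(20): u=d/(1+c['k1']*(u@u))
    v=c['M'][:3,:3]@np.array([u[0],-u[1],-1]); return c['M'][:3,3],v/np.linalg.norm(v)
def at_z(c,px,z):
    o,v=ray(c,px); return o+v*(z-o[2])/v[2]
def tri(rays):
    A=np.zeros((3,3));b=np.zeros(3)
    for o,v in rays:
        m=np.eye(3)-np.outer(v,v);A+=m;b+=m@o
    return np.linalg.solve(A,b)
E
python3 - <<'E'
from h import *
print(get_state())
ims=[]
for n in ['scene','side','wrist']:
    im=viewer.read_camera(n); cv2.imwrite(f'pics/{n}0.png',im)
    print(n,viewer.camera_params(n))
    for t in ['wide_board','slot','block','hook_rack','narrow_board','taper_board']:
        if n=='wrist' and t!='slot' : continue
        for d in viewer.pinpoint(n,t)[:3]: print(n,t,'pt',np.round(np.array(d['xy'])*[512,384],1),round(d['confidence'],2))
E
```

```text
{'time': 0.0, 'qpos': array([-1.44102041e+00,  2.87181740e-01,  1.57817096e+00,  1.23831283e-05,
        1.27856635e+00, -1.49971600e-01]), 'dq': array([-0.0004758 ,  0.00234   , -0.0006974 , -0.0006547 ,  0.00173243,
       -0.00095443]), 'joint_efforts': array([ 9.33103024e-05, -4.05983198e+01, -2.92623585e+01, -1.02365630e-04,
        5.83448127e-03,  2.83833117e-06]), 'eef_pos': array([ 0.18634149, -0.64809761,  0.22993971]), 'tcp_rot': array([ 9.90233184e-01,  1.39416239e-01,  1.76722790e-05, -1.16307931e-03]), 'contact_force': array([ 0.06391811, -0.27237365, -0.80445319]), 'wrist_torque': array([ 0.03424291, -0.00049225, -0.00749289]), 'finger_force': 0.0, 'opening': 1.0008273725315286}
scene {'fov_y': 55.36727815400452, 'cx': 259.53011376196775, 'cy': 192.3891300974695, 'k1': -0.11091160044315214, 'xyz': array([1.24823155, 0.16132779, 0.80729072]), 'attitude': array([0.23401257, 0.3065384 , 0.73738334, 0.55456121])}
scene wide_board pt [304.9 253.3] 0.97
scene wide_board pt [251.4 221.7] 0.93
scene wide_board pt [226.  147.5] 0.67
scene slot pt [386.9 226.2] 0.75
scene block 
[... 548 characters left out ...]
.3 154.3] 0.75
side slot pt [248.8 320.7] 0.67
side block pt [251.7 321.9] 0.61
side hook_rack pt [240.8 155. ] 0.8
side hook_rack pt [234.8 185.2] 0.36
side narrow_board pt [261.9 118.2] 0.76
side taper_board pt [245.5 147.7] 0.57
wrist {'fov_y': 69.95637610944009, 'cx': 258.2144069764399, 'cy': 191.7570203536463, 'k1': 0.00016786519648685403, 'hand_eye': array([[ 1.47788070e-04,  9.46071001e-01,  3.23959318e-01,
         8.39224062e-02],
       [ 9.99999968e-01, -2.06312279e-04,  1.46308491e-04,
        -2.23077636e-04],
       [ 2.05255006e-04,  3.23959286e-01, -9.46071001e-01,
        -1.41834604e-01],
       [ 0.00000000e+00,  0.00000000e+00,  0.00000000e+00,
         1.00000000e+00]])}
```

View pics/scene0.png

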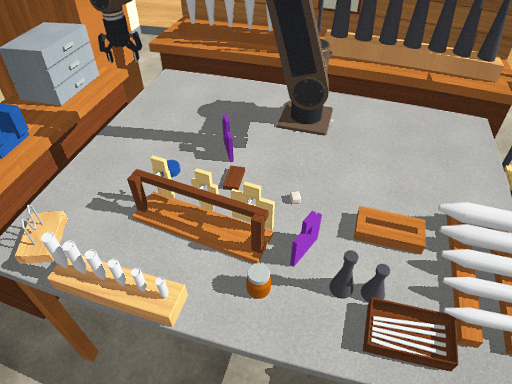

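View pics/side0.png

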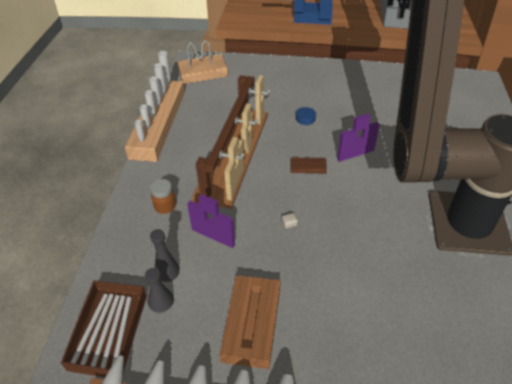

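The scene picture shows the rack at about (200,215) with the plywood boards on its robot side. The wide board is at its right (+y) end near (255,210), the block is at (390,230), and purple look-alikes stand at (228,138) and (307,238). In the side picture the wide board is at (235,175), the block at (251,320), and a purple board stands close by at (212,220).

```bash
python3 - <<'E'
from h import *
from scipy.optimize import least_squares
C={n:cam(n) for n in ['scene','side']}
obs={'wide':([251.4,221.7],[235.7,182.5]),'taper':([203.2,206],[245.5,147.7]),'narrow':([164.9,196.2],[261.9,118.2]),
'slot':([386.9,226.2],[248.8,320.7]),'block':([388,231.8],[251.7,321.9]),'rack':([203.2,222.7],[240.8,155]),'purple':([304.9,253.3],[213.1,235.1])}
for k,(a,b) in obs.items():
    print(k,np.round(tri([ray(C['scene'],a),ray(C['side'],b)]),4), np.round(at_z(C['side'],b,{'slot':.012,'block':0,'rack':0,'purple':0}.get(k,.035)),4))
def model(p):
    c,s=np.cos(p[2]),np.sin(p[2]); Rm=np.array([[c,-s,0],[s,c,0],[0,0,1]])
    L=np.array([[-.032,.14,.035],[-.032,0,.035],[-.032,-.14,.035],[0,0,0]])
    return L@Rm.T+[p[0],p[1],0]
def res(p):
    P=model(p); r=[]
    for i,n in enumerate(['scene','side']):
        r.append(proj(C[n],P)-np.array([obs[k][i] for k in ['wide','taper','narrow','rack']]))
    return np.concatenate(r).ravel()
s=least_squares(res,[.7,.0,0],loss='soft_l1'); print('rack',s.x,np.degrees(s.x[2]),np.round(s.fun,1)); print(model(s.x))
# block: masks, top at z=.037
for n in C:
    viewer.read_camera(n); d=viewer.outline_of(n,'block')[:1]
    for e in d:
        m=e['mask'].astype(np.uint8); print(n,'block',e['confidence'],np.array(e['extent'])*[512,384,512,384])
        cv2.imwrite(f'pics/blk_{n}.png',m*255)
        cn=max(cv2.findContours(m,0,1)[0],key=cv2.contourArea)
        # fit 3D box silhouette by IoU
        def sil(p):
            c_,s_=np.cos(p[2]),np.sin(p[2]); pts=np.array([[x,y,z] for x in(-.05,.05) for y in(-.095,.095) for z in(0,.037)])
            Q=np.c_[pts[:,0]*c_-pts[:,1]*s_+p[0],pts[:,0]*s_+pts[:,1]*c_+p[1],pts[:,2]]
            h=cv2.convexHull(proj(C[n],Q).astype(np.float32)); im=np.zeros((384,512),np.uint8)
            cv2.fillConvexPoly(im,np.round(h*16).astype(np.int32),1,shift=4); return im
        def cost(p):
            a=sil(p); return 1-(a&m).sum()/((a|m).sum()+1e-9)
        from scipy.optimize import minimize
        c0=at_z(C[n],cn.reshape(-1,2).mean(0),.02); best=min((minimize(cost,[c0[0],c0[1],y],method='Nelder-Mead',options=dict(initial_simplex=[[c0[0],c0[1],y],[c0[0]+.02,c0[1],y],[c0[0],c0[1]+.02,y],[c0[0],c0[1],y+.2]])) for y in np.arange(0,3.1,.4)),key=lambda r:r.fun)
        print(n,best.x,np.degrees(best.x[2]),best.fun)
# other objects
for t in ['cone_tall','cone_short','jar','chalk','offcut','tin']:
    P=[]
    for n in C:
        d=viewer.pinpoint(n,t)
        if d: P.append(np.round(at_z(C[n],np.array(d[0]['xy'])*[512,384],0)[:2],3).tolist()+[round(d[0]['confidence'],2)])
    print(t,P)
E
```

```text
wide [ 0.6108 -0.041   0.0328] [ 0.6102 -0.0394  0.035 ]
taper [ 0.6023 -0.1849  0.0366] [ 0.6044 -0.178   0.035 ]
narrow [ 0.5772 -0.3276  0.0229] [ 0.5745 -0.3162  0.035 ]
slot [0.5179 0.3366 0.0204] [0.5228 0.3398 0.012 ]
block [0.517  0.3383 0.005 ] [0.5174 0.3356 0.    ]
rack [ 0.6217 -0.1863 -0.0047] [ 0.6201 -0.184   0.    ]
purple [ 6.466e-01  1.181e-01 -6.000e-04] [0.6442 0.1129 0.    ]
rack [ 0.62726935 -0.18372144 -0.11023373] -6.315927290056643 [-0.1 -0.6  3.6  0.9  0.9 -2.4 -0.4 -0.1 -0.2 -0.5  3.2 -0.3 -1.7 -0.8
 -2.5 -0.1]
[[ 0.61086506 -0.04105084  0.035     ]
 [ 0.59546357 -0.1802011   0.035     ]
 [ 0.58006209 -0.31935136  0.035     ]
 [ 0.62726935 -0.18372144  0.        ]]
scene block 0.82 [354.4064 209.7024  72.2944  39.7824]
scene [0.51747493 0.33906516 3.12137789] 178.84177948148522 0.0555336746754409
cone_tall [[0.73, 0.229, 0.95], [0.732, 0.228, 0.73]]
cone_short [[0.725, 0.31, 0.63]]
jar [[0.792, 0.028, 0.62], [0.785, 0.028, 0.67]]
chalk [[0.46, 0.063, 0.48], [0.467, 0.051, 0.63]]
offcut [[0.507, 0.342, 0.69], [0.43, -0.148, 0.71]]
tin [[0.439, -0.377, 0.54], [0.447, -0.377, 0.55]]
```

```bash
python3 -m handwheel '[[[0.03,0.0288,-0.0233,0,0],[0.03,0.0288,-0.0233,0,0],[0.03,0.0288,-0.0233,0,0],[0.03,0.0288,-0.0233,0,0],[0.03,0.0288,-0.0233,0,0],[0.03,0.0288,-0.0233,0,0],[0.03,0.0288,-0.0233,0,0],[0.03,0.0288,-0.0233,0,0],[0.03,0.0288,-0.0233,0,0],[0.03,0.0288,-0.0233,0,0],[0.03,0,0,0,0]]]' 40
python3 -m handwheel '[[[0.03,0.0288,-0.0233,0,0],[0.03,0.0288,-0.0233,0,0],[0.03,0.0288,-0.0233,0,0],[0.03,0.0288,-0.0233,0,0],[0.03,0.0288,-0.0233,0,0],[0.03,0.0288,-0.0233,0,0],[0.03,0.0288,-0.0233,0,0],[0.03,0.0288,-0.0233,0,0],[0.03,0.0288,-0.0233,0,0],[0.03,0.0288,-0.0233,0,0],[0.03,0,0,0,0]]]'
python3 -m handwheel '[[[0.03,0,0,0,-6.77],[0.03,0,0,0,-6.77],[0.03,0,0,0,-6.77],[0.03,0,0,0,-6.77],[0.03,0,0,0,-6.77],[0.03,0,0,0,-6.77],[0.03,0,0,0,-6.77],[0.03,0,0,0,-6.77],[0.03,0,0,0,-6.77],[0.03,0,0,0,-6.77],[0.03,0,0,0,0]]]'
python3 - <<'E'
from h import *
c=cam('wrist'); im=viewer.read_camera('wrist'); cv2.imwrite('pics/w1.png',im)
s=get_state(); print(s['eef_pos'],R.from_quat(s['tcp_rot']).as_matrix(),s['opening'],s['contact_force'])
print([(np.round(np.array(d['xy'])*[512,384],1),d['confidence']) for d in viewer.pinpoint('wrist','wide_board')[:3]])
# predicted tab top corners
yaw=-.1102; ex=np.array([np.cos(yaw),np.sin(yaw),0]); ey=np.array([-np.sin(yaw),np.cos(yaw),0]); o=np.array([.6109,-.041,.175])
print(np.round(proj(c,[o+a*.006*ex+b*.022*ey for a in(-1,1) for b in(-1,1)]),1))
print('tcp',proj(c,s['eef_pos']))
E
```

```text
time: 2.52
eef_pos: [0.4016, -0.3405, 0.2315]
tcp_rot: [0.99, 0.142, 0.001, -0.001]
contact_force: [-0.7, -0.2, 0.6]
opening: 0.353
finger_force: 0.0
time: 3.43
eef_pos: [0.6138, -0.0375, 0.2314]
tcp_rot: [0.99, 0.142, 0.001, -0.001]
contact_force: [-0.7, -0.5, -0.7]
opening: 0.351
finger_force: 0.0
time: 4.35
eef_pos: [0.6112, -0.0428, 0.2313]
tcp_rot: [0.744, 0.668, -0.0, 0.0]
contact_force: [-0.2, 0.2, 0.6]
opening: 0.353
finger_force: 0.0
[ 0.61123998 -0.04267225  0.23132714] [[ 1.12226802e-01  9.93682616e-01 -5.14999039e-05]
 [ 9.93682570e-01 -1.12226812e-01 -3.02858176e-04]
 [-3.06724575e-04 -1.71857523e-05 -9.99999953e-01]] 0.35352268093545985 [ 0.24023643 -0.36024157  0.26595753]
[(array([272.4,  28.9]), 0.93), (array([254.3, 163.2]), 0.66), (array([ 76.4, 289.5]), 0.56)]
[[249.8 234.3]
 [249.3 182.1]
 [264.7 234.4]
 [265.2 182.1]]
tcp [[257.85491955 248.46473098]]
```

View pics/w1.png

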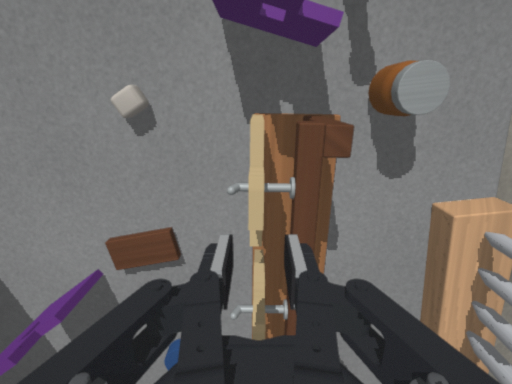

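The wrist picture shows the wide board edge-on at column ~257, rows 115–250. Its hook is at row 187, spanning columns 230–295, and the fingers straddle the board at columns 232 and 287. I'll check the tab against the prediction in an enlarged overlay.

```bash
python3 - <<'E'
from h import *
c=cam('wrist'); im=cv2.imread('pics/w1.png')
yaw=-.1102; ex=np.array([np.cos(yaw),np.sin(yaw),0]); ey=np.array([-np.sin(yaw),np.cos(yaw),0]); o=np.array([.6109,-.041,0])
S=5; u0,v0=200,100
big=cv2.resize(im[v0:v0+160,u0:u0+120],None,fx=S,fy=S,interpolation=cv2.INTER_CUBIC)[:,:]
def dr(P,col):
    q=proj(c,P); print(np.round(q,1).tolist()); q=((q-[u0,v0]+.5)*S).astype(np.int32); cv2.polylines(big,[q],True,col,1)
sq=[(-1,-1),(-1,1),(1,1),(1,-1)]
dr([o+a*.006*ex+b*.022*ey+[0,0,.175] for a,b in sq],(0,0,255))
dr([o+a*.006*ex+b*.060*ey+[0,0,.135] for a,b in sq],(255,0,0))
dr([o-.020*ex+[0,0,.131],o+.032*ex+[0,0,.131]],(0,255,0))
big=cv2.resize(big,None,fx=.74,fy=.74); cv2.imwrite('pics/w1o.png',big)
E
```

```text
[[249.9, 234.7], [249.2, 182.5], [265.1, 182.4], [264.8, 234.6]]
[[251.5, 250.0], [250.0, 125.8], [264.2, 125.7], [263.7, 249.9]]
[[235.9, 191.3], [291.7, 191.1]]
```

View pics/w1o.png

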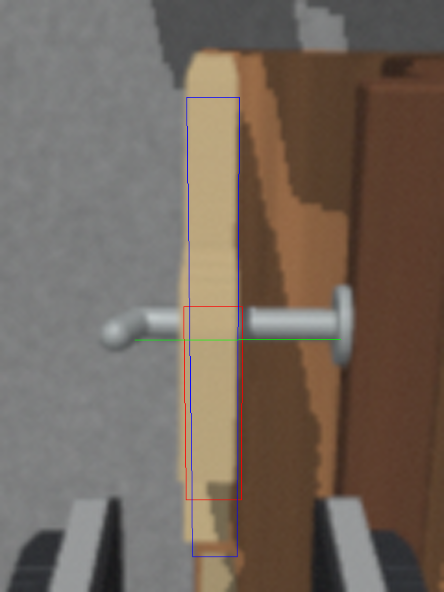

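The overlay puts the tab about 4–5 mm further toward +y and about 1 mm toward −x than predicted, so the wide board is at about (0.610, −0.037). I'll correct for that, descend and grip.

```bash
python3 -m handwheel '[[[0.03,0.0055,-0.0018,0.01,0],[0.03,0,0,0.02,0],[0.03,0,0,0.02,0],[0.03,0,0,0.012,0],[0.03,0,0,0.008,0],[0.03,0,0,0.005,0],[0.03,0,0,0.004,0],[0.03,0,0,0,0]]]'
python3 -m handwheel '[[[0,0,0,0,0],[0,0,0,0,0],[0,0,0,0,0],[0,0,0,0,0],[0,0,0,0,0],[0,0,0,0,0]]]' 60
python3 - <<'E'
from h import *
c=cam('wrist'); im=viewer.read_camera('wrist'); cv2.imwrite('pics/w2.png',im)
E
```

```text
time: 5.12
eef_pos: [0.6101, -0.0361, 0.152]
tcp_rot: [0.745, 0.667, -0.0, -0.0]
contact_force: [0.1, 0.1, 0.4]
opening: 0.352
finger_force: 0.0
time: 5.62
eef_pos: [0.6107, -0.0362, 0.1534]
tcp_rot: [0.745, 0.667, 0.001, 0.001]
contact_force: [-0.1, 0.3, 3.4]
opening: 0.124
finger_force: 60.4
```

View pics/w2.png

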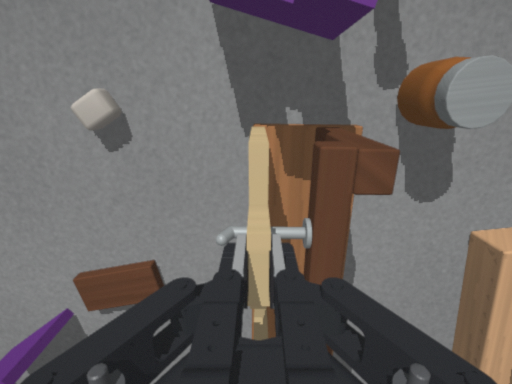

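The wrist picture shows both fingers closed on the tab at (258,270), with the grip at 60 N. Next I lift 19 mm and draw along −x of the rack.

```bash
python3 -m handwheel '[[[0,0,0,-0.005,0],[0,0,0,-0.005,0],[0,0,0,-0.005,0],[0,0,0,-0.004,0],[0,0,0,0,0],[0,0,0,0,0]]]'
python3 - <<'E'
from h import *
for n in ['wrist','side']:
    im=viewer.read_camera(n)
    cv2.imwrite(f'pics/{n}3.png',im if n=='wrist' else cv2.resize(im[100:260,170:330],None,fx=3.5,fy=3.5))
s=get_state(); M=R.from_quat(s['tcp_rot']).as_matrix(); d=M.T@np.array([-np.cos(.1102),np.sin(.1102),0]); print(d,s['eef_pos'])
E
```

```text
time: 6.17
eef_pos: [0.6103, -0.0362, 0.1716]
tcp_rot: [0.745, 0.667, 0.0, 0.0]
contact_force: [-1.0, 0.6, -1.0]
opening: 0.122
finger_force: 59.8
[ 7.71753517e-04 -9.99999532e-01  5.83878503e-04] [ 0.60993573 -0.03606718  0.17100977]
```

View pics/wrist3.png

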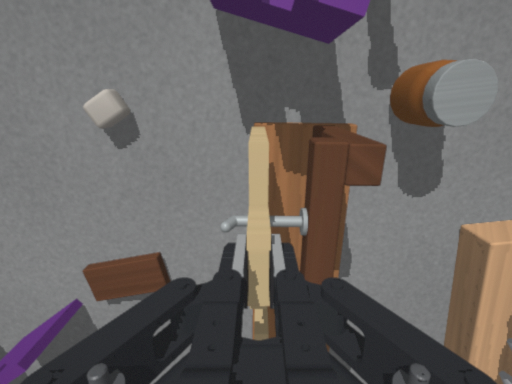

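The board carries about 1 N of weight and has risen about 18 mm, with the hook free of the hole's edges. I'll draw it off along tool −y.

```bash
python3 -m handwheel '[[[0,0,-0.005,0,0],[0,0,-0.008,0,0],[0,0,-0.008,0,0],[0,0,-0.008,0,0],[0,0,-0.008,0,0],[0,0,-0.008,0,0],[0,0,-0.008,0,0],[0,0,-0.008,0,0],[0,0,-0.009,0,0],[0,0,0,0,0],[0,0,0,0,0]]]'
python3 -m handwheel '[[[0,0,0,-0.02,0],[0,0,0,-0.03,0],[0,0,0,-0.03,0],[0,0,0,-0.03,0],[0,0,0,-0.02,0],[0,0,0,-0.01,0],[0,0,0,0,0]]]'
python3 - <<'E'
from h import *
im=viewer.read_camera('wrist'); cv2.imwrite('pics/w4.png',im)
c=cam('side'); im=viewer.read_camera('side'); 
d=viewer.outline_of('side','block'); print(len(d),[e['confidence'] for e in d])
print([(np.round(np.array(e['xy'])*[512,384],1),e['confidence']) for e in viewer.pinpoint('side','slot')[:3]])
cv2.imwrite('pics/side4.png',im)
s=get_state(); print(s['eef_pos'],s['qpos'])
E
```

```text
time: 7.18
eef_pos: [0.5402, -0.0284, 0.1715]
tcp_rot: [0.745, 0.667, 0.0, 0.0]
contact_force: [-0.3, 0.1, -2.0]
opening: 0.122
finger_force: 59.8
time: 7.77
eef_pos: [0.5421, -0.0288, 0.3147]
tcp_rot: [0.745, 0.667, 0.002, 0.003]
contact_force: [-0.2, 0.0, -1.7]
opening: 0.129
finger_force: 59.9
1 [0.92]
[(array([248.9, 323.5]), 0.56), (array([306.7, 166.2]), 0.18)]
[ 0.53970414 -0.02828877  0.30867955] [-2.40175933e-01 -6.13519260e-02  1.81523688e+00  1.85201887e-05
  1.39202830e+00 -1.30721252e-01]
```

View pics/side4.png

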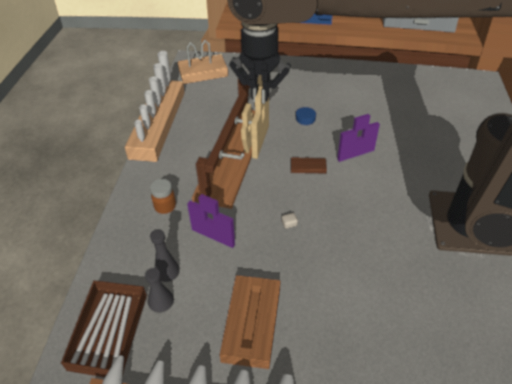

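The side picture shows the board held clear of the rack at (256,125) with both other boards still hanging. The slot's dark line runs from about (262,283) to (246,347). I'll fit the block using both views.

```bash
python3 - <<'E'
from h import *
from scipy.optimize import minimize
C={n:cam(n) for n in ['scene','side']}; Mk={}
for n in C:
    viewer.read_camera(n); d=viewer.outline_of(n,'block')
    if d: Mk[n]=d[0]['mask'].astype(np.uint8)
pts=np.array([[x,y,z] for x in(-.05,.05) for y in(-.095,.095) for z in(0,.037)])
def cost(p,ns):
    c_,s_=np.cos(p[2]),np.sin(p[2]); Q=np.c_[pts[:,0]*c_-pts[:,1]*s_+p[0],pts[:,0]*s_+pts[:,1]*c_+p[1],pts[:,2]]; t=0
    for n in ns:
        h=cv2.convexHull(proj(C[n],Q).astype(np.float32)); im=np.zeros((384,512),np.uint8)
        cv2.fillConvexPoly(im,np.round(h*16).astype(np.int32),1,shift=4); t+=1-(im&Mk[n]).sum()/(im|Mk[n]).sum()
    return t/len(ns)
for ns in [['scene'],['side'],['scene','side']]:
    if not all(n in Mk for n in ns): continue
    b=min((minimize(cost,x,args=(ns,),method='Nelder-Mead',options=dict(initial_simplex=[x,[x[0]+.02,x[1],x[2]],[x[0],x[1]+.02,x[2]],[x[0],x[1],x[2]+.1]])) for x in [[.518,.338,y] for y in (-.3,-.1,.05,.2)]),key=lambda r:r.fun)
    print(ns,np.round(b.x,4),np.degrees(b.x[2]),b.fun)
a=at_z(C['side'],[262,283],.037);e=at_z(C['side'],[246,347],.037); print('slot ends',a,e,np.degrees(np.arctan2(e[0]-a[0],e[1]-a[1])))
E
```

```text
['scene'] [ 0.5182  0.3386 -0.0197] -1.126564454340785 0.0357142857142857
['side'] [ 0.5174  0.3399 -0.0088] -0.5026009838949759 0.036403995560488345
['scene', 'side'] [ 0.5173  0.3391 -0.0149] -0.8546164709259411 0.03884374970413018
slot ends [0.50431236 0.25881644 0.037     ] [0.51768958 0.41131389 0.037     ] 5.013208220845481
```

```bash
python3 -m handwheel '[[[0,0.015,-0.003,0,0],[0,0.029,-0.0065,0,0],[0,0.029,-0.0065,0,0],[0,0.029,-0.0065,0,0],[0,0.029,-0.0065,0,0],[0,0.029,-0.0065,0,0],[0,0.029,-0.0065,0,0],[0,0.015,-0.003,0,0],[0,0,0,0,0],[0,0,0,0,0],[0,0,0,0,0]]]'
python3 - <<'E'
from h import *
c=cam('wrist'); im=viewer.read_camera('wrist'); cv2.imwrite('pics/w5.png',im)
s=get_state(); print(s['eef_pos'])
def box(p,pts):
    c_,s_=np.cos(p[2]),np.sin(p[2]); pts=np.array(pts); return np.c_[pts[:,0]*c_-pts[:,1]*s_+p[0],pts[:,0]*s_+pts[:,1]*c_+p[1],pts[:,2]]
big=cv2.resize(im,None,fx=1.5,fy=1.5,interpolation=cv2.INTER_CUBIC)
p=[.5173,.3391,-.0149]
for w,l in((.05,.095),(.011,.073)):
    q=proj(c,box(p,[[-w,-l,.037],[-w,l,.037],[w,l,.037],[w,-l,.037]])); print(np.round(q,1).tolist())
    cv2.polylines(big,[((q+.5)*1.5).astype(np.int32)],True,(0,255,0),1)
cv2.imwrite('pics/w5o.png',big)
E
```

```text
time: 9.08
eef_pos: [0.5181, 0.1787, 0.3109]
tcp_rot: [0.745, 0.667, -0.0, 0.0]
contact_force: [-0.6, -0.4, -2.2]
opening: 0.125
finger_force: 59.8
[0.51822471 0.17840348 0.31099697]
[[217.6, 114.9], [195.8, -43.7], [276.4, -53.1], [286.0, 108.1]]
[[242.4, 96.4], [229.3, -25.9], [246.7, -27.9], [257.7, 94.8]]
```

View pics/w5o.png

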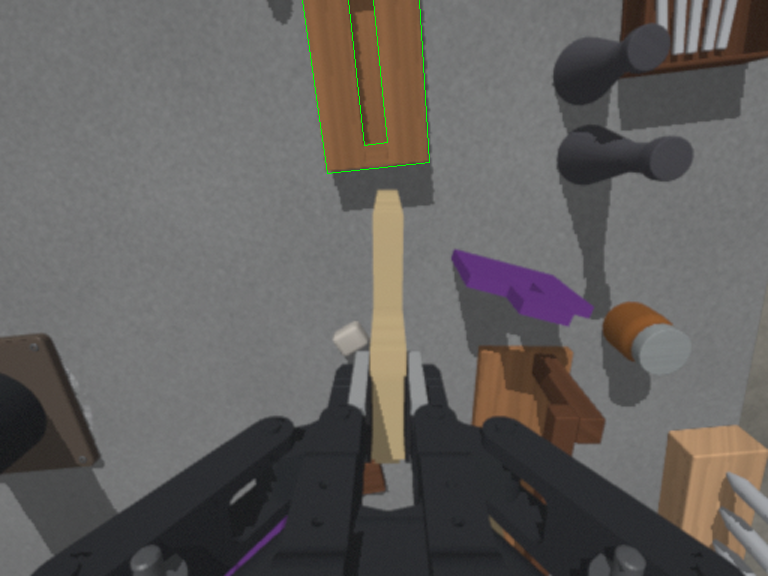

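The fitted green outline lies on the block and slot edges, so the block is at (0.517, 0.339) with yaw −0.9°. The board is edge-on at column 258 and centred under the TCP. I'll turn by 5.6°, go over the slot and descend part of the way.

```bash
python3 -m handwheel '[[[0,0,0,0,-2.8],[0,0,0,0,-2.8],[0,0.015,-0.0005,0,0],[0,0.026,-0.0005,0,0],[0,0.026,-0.0005,0,0],[0,0.026,-0.0005,0,0],[0,0.026,-0.0005,0,0],[0,0.026,-0.0008,0,0],[0,0.0154,0,0,0],[0,0,0,0,0],[0,0,0,0,0]]]'
python3 -m handwheel '[[[0,0,0,0.015,0],[0,0,0,0.025,0],[0,0,0,0.025,0],[0,0,0,0.025,0],[0,0,0,0.025,0],[0,0,0,0.011,0],[0,0,0,0,0],[0,0,0,0,0],[0,0,0,0,0]]]'
python3 - <<'E'
from h import *
im=viewer.read_camera('wrist')
s=get_state(); M=R.from_quat(s['tcp_rot']).as_matrix();print(s['eef_pos'],np.degrees(np.arctan2(M[1,0],M[0,0])), 'tool delta',M.T@(np.array([.5173,.3391,.1295])-s['eef_pos']))
c=cam('side'); im2=viewer.read_camera('side'); im3=viewer.read_camera('scene')
a=cv2.resize(im[:250,150:370],(440,500)); b=cv2.resize(im2[200:370,200:320],(353,500),interpolation=cv2.INTER_CUBIC)
cv2.imwrite('pics/c6.png',np.hstack([a,b]))
E
```

```text
time: 10.05
eef_pos: [0.517, 0.3391, 0.3109]
tcp_rot: [0.711, 0.703, -0.001, 0.0]
contact_force: [0.0, -0.1, -0.8]
opening: 0.124
finger_force: 59.8
time: 10.8
eef_pos: [0.5181, 0.3396, 0.1877]
tcp_rot: [0.711, 0.703, 0.002, 0.001]
contact_force: [-0.3, 0.2, -0.8]
opening: 0.124
finger_force: 59.8
[0.51817127 0.3398451  0.18804375] 89.3050639512374 tool delta [-0.00085619 -0.00109912  0.0585384 ]
```

View pics/c6.png

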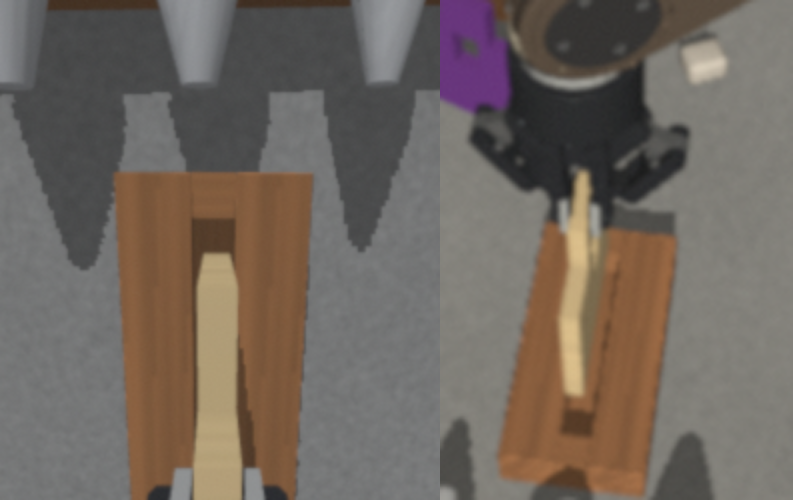

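The left half (wrist) shows the board's edge at column 217 over the slot, whose centre is at column 214. It is aligned to within about 1 mm and parallel to the slot, and the right half (side) agrees. I'll shift slightly and lower.

```bash
python3 -m handwheel '[[[0,-0.0008,-0.001,0.01,0],[0,0,0,0.015,0],[0,0,0,0.01,0],[0,0,0,0.008,0],[0,0,0,0.005,0],[0,0,0,0,0],[0,0,0,0,0]]]'
python3 -m handwheel '[[[0,0,0,0.003,0],[0,0,0,0.002,0],[0,0,0,0.002,0],[0,0,0,0.001,0],[0,0,0,0,0],[0,0,0,0,0]]]'
```

```text
time: 11.53
eef_pos: [0.5156, 0.3389, 0.1371]
tcp_rot: [0.711, 0.703, -0.0, -0.0]
contact_force: [-0.2, 0.2, -2.2]
opening: 0.128
finger_force: 59.8
time: 12.03
eef_pos: [0.5163, 0.3392, 0.1306]
tcp_rot: [0.711, 0.703, 0.001, 0.0]
contact_force: [-0.5, -0.3, 4.1]
opening: 0.124
finger_force: 60.5
```

The contact force turned upward (+4 N) at the floor height I predicted. I'll release and rise.

```bash
python3 -m handwheel '[[[0,0,0,0.0005,0],[0,0,0,0,0],[0.018,0,0,0,0],[0.03,0,0,0,0],[0.04,0,0,0,0],[0.04,0,0,0,0],[0.04,0,0,0,0]]]'
python3 -m handwheel '[[[0.04,0,0,-0.005,0],[0.04,0,0,-0.01,0],[0.04,0,0,-0.015,0],[0.04,0,0,-0.02,0],[0.04,0,0,-0.03,0],[0.04,0,0,-0.02,0],[0.04,0,0,0,0],[0.04,0,0,0,0]]]'
python3 - <<'E'
from h import *
im=viewer.read_camera('wrist'); im2=viewer.read_camera('side'); im3=viewer.read_camera('scene')
c=cam('side')
a=cv2.resize(im,(400,300)); b=cv2.resize(im2,(400,300)); d=cv2.resize(im2[200:370,200:320],(212,300),interpolation=cv2.INTER_CUBIC); e=cv2.resize(im3[180:260,330:450],(450,300),interpolation=cv2.INTER_CUBIC)
print([(np.round(np.array(k['xy'])*[512,384],1),k['confidence']) for k in viewer.pinpoint('side','wide_board')[:4]], proj(c,[.5173,.3391,.012]))
lo=np.hstack([d,e,np.zeros((300,138,3),np.uint8)]); cv2.imwrite('pics/c7.png',np.vstack([np.hstack([a,b]),lo]))
print(get_state()['eef_pos'],get_state()['contact_force'])
E
```

```text
time: 12.62
eef_pos: [0.5155, 0.3387, 0.1283]
tcp_rot: [0.711, 0.703, -0.0, -0.0]
contact_force: [0.5, -0.1, 0.4]
opening: 0.469
finger_force: 0.0
time: 13.28
eef_pos: [0.5167, 0.3393, 0.2316]
tcp_rot: [0.711, 0.703, 0.002, 0.001]
contact_force: [0.7, -0.1, -0.2]
opening: 0.467
finger_force: 0.0
[(array([211.9, 236.4]), 0.96), (array([251.3, 320. ]), 0.82), (array([351.5, 153.5]), 0.75)] [[251.40471848 320.70741522]]
[0.51476996 0.33842105 0.22684616] [-0.04161998 -0.08371464  0.03401789]
```

View pics/c7.png

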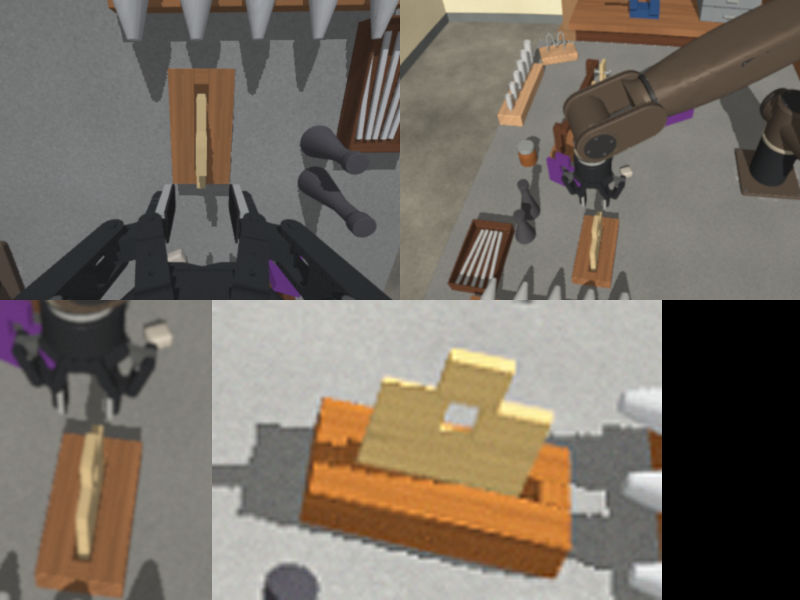

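The composite shows the board standing in the slot, with its tab near (395,200) in the scene picture and the gripper clear above. I'll check depth and lean numerically from the corners.

```bash
python3 - <<'E'
from h import *
from scipy.optimize import least_squares, minimize
C={n:cam(n) for n in ['scene','side']}; Mk={}
for n in C:
    viewer.read_camera(n)
    for d in viewer.outline_of(n,'wide_board')[:5]:
        e=np.array(d['extent'])*[512,384,512,384]; ctr=e[:2]+e[2:]/2
        if np.hypot(*(ctr-proj(C[n],[.517,.339,.08])[0]))<25: Mk[n]=d['mask'].astype(np.uint8); print(n,d['confidence'],e.round(1)); break
def P(p,L):
    L=np.array(L,float); return R.from_euler('ZYX',[-.0149+p[4],p[3],0]).apply(L)+p[:3]
prof=[(-.06,None),(.06,None),(.06,.1),(.022,.1),(.022,.14),(-.022,.14),(-.022,.1),(-.06,.1)]
def sil(n,p):
    im=np.zeros((384,512),np.uint8); zr=.037-p[2]
    for ys,z0,z1 in((.06,zr,.1),(.022,.1,.14)):
        h=cv2.convexHull(proj(C[n],P(p,[[x,y,z] for x in(-.006,.006) for y in(-ys,ys) for z in(z0,z1)])).astype(np.float32))
        cv2.fillConvexPoly(im,np.round(h*16).astype(np.int32),1,shift=4)
    return im
def cost(p):
    return sum(1-(sil(n,p)&Mk[n]).sum()/(sil(n,p)|Mk[n]).sum() for n in Mk)
for x0 in ([.517,.339,.012,0,0],[.517,.339,.012,.15,0],[.517,.339,.012,-.15,0],[.517,.339,.025,0,0]):
    S=[x0]+[np.array(x0)+d for d in np.diag([.008,.01,.01,.1,.05])]
    r=minimize(cost,x0,method='Nelder-Mead',options=dict(initial_simplex=S,maxiter=600)); print(np.round(r.x,4),round(r.fun,3))
print('nominal',cost([.517,.339,.012,0,0]))
# corner fit, scene
ob=np.array([[392.9,196.8],[410.8,200],[419.9,213.1],[375.6,202.9]]); L=[[.006,-.022,.14],[.006,.022,.14],[.006,.06,.1],[.006,-.06,.1]]
print('corners nominal',(proj(C['scene'],P([.517,.339,.012,0,0],L))-ob).round(1).tolist())
E
```

```text
scene 0.61 [367.8 190.9  54.6  43.1]
side 0.85 [245.1 274.2  10.   75.7]
[ 0.5178  0.3374  0.0089 -0.0037  0.0211] 0.198
[0.5174 0.3396 0.0123 0.0011 0.0226] 0.228
[0.5166 0.3378 0.0093 0.0031 0.0021] 0.201
[ 0.5179  0.3376  0.0096 -0.0063  0.019 ] 0.194
nominal 0.24569036758972973
corners nominal [[1.1, -1.4], [0.3, -1.1], [1.2, -0.5], [0.1, 0.1]]
```

```bash
python3 -c "
from plant import sign_off; print(sign_off())"
```

```text
the job is handed in; nothing more can be done
None
```

The wide board is standing in the block's slot and released. My camera fit puts it upright (lean under 0.01 rad), on the slot floor and within about 2 mm of centre. The other two boards were still hanging after the lift. I handed the job in at about 14 s; no verdict was returned.

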